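Roll the perch into the recovery pen and bolt its gate

ROBOT

A 6-joint arm with a two-finger parallel gripper is mounted at the origin on the work surface. World frame = base frame: x ahead of the robot, y to its left, z up, the work surface at z = 0. Lengths are in m, angles in rad, forces in N, time in s.
With the tool pointing down it reaches from about 0.2 to 0.875 m from the base axis. Payload 3.4 kg.
Tool frame: the origin (TCP) lies between the finger pads; the fingertips stand 25 mm ahead of it and the grasp point (between the pads) lies 6 mm ahead of it (r.nose_length is the z of the fingertips in the tool frame, in m); z points along the fingers, x is the direction in which the jaws open and shut, and the axes are right-handed (so a half turn about z gives the same grasp; the last joint's range is limited). The gripper opens to 94 mm and grips with 3 to 60 N. Pads are 16 mm wide; open, the fingers measure 119 mm over their backs; the gripper's body (75 mm by 177 mm) begins 78 mm behind the grasp point.
Start: joints at [1.21, 0.276, 1.505, -0, 1.361, -0.121], TCP at [0.137, 0.559, 0.23] pointing down, gripper open.
Joint ranges: [-2.89, 2.89], [-0.75, 2.08], [0.22, 2.7], [-1.18, 4.32], [0.11, 2.71], [-2.7, 2.7]. Speed limits (rad/s): [2.57, 2.57, 3.14, 3.14, 3.14, 3.14].

INTERFACE

Orientations are given as a unit quaternion [w, x, y, z].
In Python, from plant import r, gripper_to, inverse_kinematics, vision, models, telemetry gives the robot as it stands. Calls block until the motion is done:
- r.move_to(position, orientation): joint-space move of the TCP to a pose.
- r.move_l(position, rot=None, vel=0.15, guard=None): straight line of the TCP; rot=None keeps the orientation; vel is the mean speed in m/s. With guard (N) it stops when the force on the tool has changed by that much, and returns True; else False.
- r.movej(angles): joint-space move.
- gripper_to(opening, f_grip=None): finger opening in m; f_grip is the grip in N (None keeps the last); returns when the fingers have stopped.
- r.hold(seconds).
- inverse_kinematics(position, orientation): joint angles nearest the present ones, or None.
- vision.snapshot(name): name is "scene" or "top" or "wrist"; returns the picture (480x640x3 uint8, red, green, blue); there is no depth.
- vision.get_calibration(name): a dict with "fx", "fy", "cx", "cy" (pixels), "D" ([k1, k2, p1, p2, k3] as OpenCV has them; the pictures are not rectified), "position" and "orientation" of the camera in the world. Camera axes: x right, y down, z forward; pixel columns grow to the right and rows downward; lengths in m; the calibration is good to about 2 mm. A picture is of the moment at which its call begins: read the wrist's pose just before it. get_calibration takes no time and is no camera call; for the wrist camera it gives the pose at the moment of the call.
A pose or a line that the arm cannot do raises r.PlanningError and nothing moves.
- r.sign_off(): hands the job in, once; it reports no verdict.
Trained networks look in the newest picture that a camera, given by its name, has taken for a name from the list of things; names that differ only in an ending like _2 or _b are one class to them, and where a whole thing is asked for, a point or a joint stands for the part that bears it (a point fixed in the world has none). Each returns a list of dicts, best first, with "score" (0 to 1); they miss things now and then, are a little off and sometimes report something else, mostly with a low value. They report only what shows in the picture. A call takes as long as a camera call. They do not tell look-alikes from the thing itself.
- models.boxes_of(thing, camera): "at" ([x, y, z] in m, in world coordinates, good to about 4 mm: the middle of the surface that is visible of it).
- models.regions_of(thing, camera): "pixels" (480x640 bool, what is visible of it).
- models.mark_of(thing, camera): "at" ([x, y, z] in m, in world coordinates, good to about 4 mm: a listed point, or the origin of a listed thing).
Readings, each from a call of its own:
- telemetry.current_t(): time.
- telemetry.current_joints(): joint angles.
- telemetry.current_dq(): joint speeds.
- telemetry.current_joint_efforts(): joint torques, N m.
- telemetry.current_ee_pos(): TCP position.
- telemetry.current_tool_rot(): TCP orientation.
- telemetry.current_wrist_force(): force on the tool from outside, world axes, zero at the start.
- telemetry.current_torque(): the same for the moment, N m.
- telemetry.current_opening(): finger opening in m.
Only numpy, scipy, OpenCV 4.12 (cv2) and the standard library are available. Lean on these libraries where they do the work, as an engineer would, in place of code of your own. Each camera call takes 0.05 s, during which the arm holds its last target.

TASK

Get the bird pen ready: without lifting it, roll the cork perch along the bench and in through the open gate until it settles between the two yellow strips on the pen's floor. Then swing the gate fully shut, and once it is shut slide its bolt fully home into the keeper; leave the water dish and everything else where it stands.

Things in the scene. Friction and masses are not known exactly. Their poses are not given: they have to be found in the camera images.
- perch_center (a point): The perch: solid roll, light brown cork with wooden ends, 90 mm diameter, 140 mm long, about 0.45 kg, lying on the bench outside the doorway, nearly parallel to it. Point: its centre, on its axis (45 mm above the bench). x runs along its axis; y and z turn as it rolls (z up at the start). Rolls easily, stops within some mm once slow. Roll it: no dragging, no lifting.
- pen: Bird recovery pen, fixed: open-topped box, clear walls in aluminium rails 118 mm high (posts 122), white floor sheet 2 mm thick. Origin: middle of the perch's place, at bench height; z up. The perch is rolled in along -y. Inner wall faces in this frame: x = -118 and +200 mm, back y = -165 mm. Latch post at x = 101 to 123 mm, with the bolt's keeper on its outer (+y) face.
- seat (a point): The perch's place, midway between two yellow rubber strips on the pen's floor (2 mm above the pen's origin, same axes). Strips: 170 mm long (along x), 10 wide, 7 above the floor, at y = -27 and +27 mm, 44 mm apart inside. A settled perch rests on both inner edges, axis along x, y = 0, centre about 48 mm above the bench (on top of a strip: 54 mm).
- doorway (a point): Middle of the pen's doorway, at bench height, same axes as the pen (x = 0, y = +125 mm in its frame). The doorway is open from x = -100 to +100 mm; the bench lies on its +y side, the inside of the pen on its -y side, with a bevelled sill that rises over the last 20 mm before the doorway to the 2 mm thick floor sheet.
- gate (a joint): Gate angle, rad: 0 = fully shut (on its stop), grows outwards to 2.1; starts at 1.6 to 1.9; stays where left (friction 0.06 N m). Clear panel in an aluminium frame, 198 mm long, 10 mm thick, 12 to 118 mm above the bench. Shut, it runs from the hinge along the pen's +x; at 1.57 along the pen's +y. Its outer face carries the bolt and faces the pen's +y when shut.
- gate_hinge (a point): Point on the gate's upright hinge axis at the height of its top (118 mm); fixed at x = -99, y = +125 mm in the pen's frame. Its x axis points along the gate to the free end, its y axis out of the outer face. That face is plain from 25 to 100 mm from the hinge; farther out the bolt's plate and guides stand up to 25 mm off it, 80 to 116 mm above the bench.
- gate_end (a point): Middle of the gate's free end, at the height of its top, 198 mm from the hinge axis.
- bolt (a joint): Travel of the steel barrel bolt on the gate's outer face, m: 0 = drawn back (starts at 0 to 0.006), grows towards the gate's free end; 0.036 = fully home in the keeper on the latch post (its stop). About 2 N of friction; stays where it is left. To be slid only once the gate is shut.
- bolt_knob (a point): Centre of the bolt's black ball knob, 18 mm in diameter, on a 7 mm upright stem; 134 mm above the bench (16 mm above the gate's top), 20 mm outside the gate's middle plane; from the hinge along the gate 128 mm when drawn back, 164 mm when home. Free from above and from both sides along the gate.
- dish: Low blue water bowl, 66 mm across, 28 mm high, standing inside the pen on the +x side of the perch's place. Leave it. Origin: centre of its underside.
- wash_bottle: White wash bottle with red cap and bent spout, 66 mm across, 190 mm high. Leave it. Origin: centre of its underside.
- spray_bottle: Clear bottle with orange cap, 56 mm across, 150 mm high. Leave it. Origin: centre of its underside.
- vial_a: Amber medicine vial with black cap and white label, 30 mm across, 55 mm high. Leave it. Origin: centre of its underside.
- vial_b: Amber medicine vial with black cap and red label, 30 mm across, 55 mm high. Leave it. Origin: centre of its underside.
- tray: Steel instrument tray, 130 x 220 mm, 22 mm high, with a pair of forceps lying in it. Leave it. Origin: centre of its underside.
Mind the look-alikes: they are no part of the job. Of the things that look like the part that bears perch_center, the middle-sized one is meant.

How it is judged:
By the outcome, as a careful person would: the job done as asked, in the order asked, and still so for the second after the job is handed in, with the robot touching nothing.
It also fails if it takes over 64 s, if anything falls off the work surface, if the arm or the gripper's body presses on something with over 40 N, if the wrist force passes 120 N, or if a joint passes its speed limit or range.

## Working session

There is one attempt and no reset: what is moved stays moved. The work goes in short steps, each a Python script; the robot and the scene stay as the last script left them, time stands still between calls to the robot, and variables do not carry over. Pictures are saved under pics/ and viewed, and the job is handed in when it is done.

```bash
ls; mkdir -p pics; python3 - <<'E'
from plant import r, gripper_to, inverse_kinematics, vision, models, telemetry
import cv2
for n in ("scene","top","wrist"):
    im=vision.snapshot(n); cv2.imwrite(f"pics/a_{n}.png",im[:,:,::-1])
    c=vision.get_calibration(n); print(n,c)
    for t in ("perch_center","seat","doorway","gate_hinge","gate_end","bolt_knob","pen","dish"):
        try: print(t,[( [round(float(v),4) for v in d["at"]],round(float(d["score"]),2)) for d in models.mark_of(t,n)])
        except Exception as e: print(t,e)
print(telemetry.current_t())
E
```

```text
pics
scene {'fx': 603.2829253008495, 'fy': 603.2829253008495, 'cx': 316.9399196693781, 'cy': 234.70493190539395, 'D': array([-0.1652057,  0.       ,  0.       ,  0.       ,  0.       ]), 'position': array([ 1.3872659 , -0.0133193 ,  0.92908303]), 'orientation': array([-0.29520577,  0.68712629,  0.60845621, -0.26550339])}
perch_center [([0.3805, 0.0653, 0.0322], 0.93), ([0.6287, 0.1109, 0.0413], 0.75)]
seat [([0.6131, -0.133, 0.0026], 0.93)]
doorway [([0.622, -0.0057, -0.0025], 0.87)]
gate_hinge [([0.5232, 0.0046, 0.1156], 0.96)]
gate_end [([0.5274, 0.2015, 0.1195], 0.9), ([0.7485, -0.2352, 0.0014], 0.34)]
bolt_knob [([0.503, 0.1362, 0.1341], 0.56), ([0.495, 0.438, -0.001], 0.22)]
pen [([0.6129, -0.1265, 0.001], 0.95)]
dish [([0.7487, -0.2369, 0.0027], 0.64)]
top {'fx': 547.2913488046995, 'fy': 547.2913488046995, 'cx': 318.2078210583108, 'cy': 241.43143906621907, 'D': array([-0.00857367,  0.        ,  0.        ,  0.        ,  0.        ]), 'position': array([0.44120754, 0.10399595, 1.4782167 ]), 'orientation': array([ 0.02426706, -0.69907677,  0.7143768 , -0.01919814])}
perch_center [([0.3804, 0.0689, 0.0363], 0.69), ([0.6237, 0.111, 0.0445], 0.66)]
seat [([0.6151, -0.1302, 0.0024], 0.98)]
doorway [([0.6221, -0.005, 0.0007], 0.72)]
gate_hinge [([0.5233, 0.0027, 0.1142], 0.65)]
gate_end [([0.5308, 0.2003, 0.1171], 0.76)]
bolt_knob [([0.5088, 0.1321, 0.135], 0.41)]
pen [([0.6088, -0.1351, -0.0009], 0.93), ([0.6188, 0.4295, 0.0023], 0.47)]
dish []
wrist {'fx': 340.4606440436423, 'fy': 340.4606440436423, 'cx': 320.1582216812776, 'cy': 237.17245424723131, 'D': array([-0.01819545,  0.        ,  0.        ,  0.        ,  0.        ]), 'position': array([0.07200726, 0.57447397, 0.38566509]), 'orientation': array([0.09027538, 0.78155352, 0.61320999, 0.07069633])}
perch_center []
seat []
doorway []
gate_hinge []
gate_end []
bolt_knob []
pen []
dish []
1.35
```

View pics/a_scene.png

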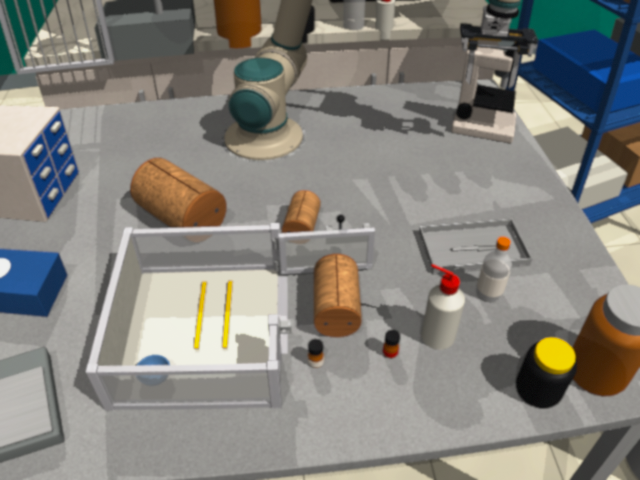

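View pics/a_top.png

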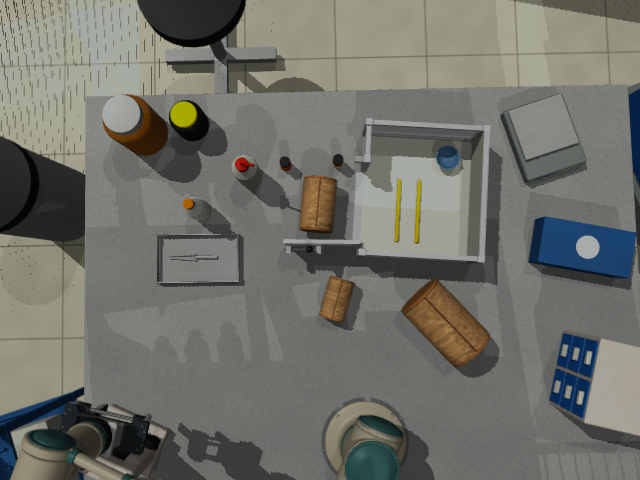

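The scene view shows three cork rolls: a large one at px (178,193), a small one at (300,212) and the middle-sized one, the perch, at (337,293) in front of the doorway. The strips are at (200–228, 282–348), the gate stands open at about 90°, and the dish is in the far corner at (153,368). In the top view the perch is at (318,204) and the strips at (408,211). Next I'll measure the strips, perch and gate precisely from both views.

```bash
cat > h.py <<'E'
import numpy as np, cv2
from scipy.spatial.transform import Rotation as R
from plant import r, gripper_to, inverse_kinematics, vision, models, telemetry
def cam(n):
    c=vision.get_calibration(n); q=c["orientation"]
    M=R.from_quat([q[1],q[2],q[3],q[0]]).as_matrix()
    K=np.array([[c["fx"],0,c["cx"]],[0,c["fy"],c["cy"]],[0,0,1.]])
    return K,np.array(c["D"]),M,np.array(c["position"])
def proj(C,P):
    K,D,M,p=C
    return cv2.projectPoints(np.asarray(P,float).reshape(-1,1,3),cv2.Rodrigues(M.T)[0],-M.T@p,K,D)[0].reshape(-1,2)
def back(C,uv,z):
    K,D,M,p=C
    u=cv2.undistortPoints(np.asarray(uv,float).reshape(-1,1,2),K,D).reshape(-1,2)
    d=np.c_[u,np.ones(len(u))]@M.T
    return p+d*((z-p[2])/d[:,2])[:,None]
def quat(M):
    q=R.from_matrix(M).as_quat(); return [q[3],q[0],q[1],q[2]]
def cyl(c,yaw,Rr=.045,L=.14):
    a=np.array([np.cos(yaw),np.sin(yaw),0]); b=np.array([-a[1],a[0],0]); t=np.linspace(0,2*np.pi,40)
    ring=Rr*(np.outer(np.cos(t),b)+np.outer(np.sin(t),[0,0,1]))
    return np.r_[c+ring+a*L/2,c+ring-a*L/2]
def tips(m,C):
    pass
E
python3 - <<'E'
from h import *
from scipy.optimize import minimize
C={};masks={}
for n in ("scene","top"):
    im=vision.snapshot(n); C[n]=cam(n)
    hsv=cv2.cvtColor(im,cv2.COLOR_RGB2HSV)
    m=cv2.inRange(hsv,(22,150,120),(34,255,255))
    k,l,s,ce=cv2.connectedComponentsWithStats(m)
    for i in range(1,k):
        if s[i,4]<60: continue
        ys,xs=np.where(l==i); uv=np.c_[xs,ys]
        P=back(C[n],uv,.009)[:,:2]
        rc=cv2.minAreaRect(P.astype(np.float32)*1000)
        w=P-P.mean(0); d=np.linalg.svd(w,full_matrices=False)[2][0]
        print(n,s[i,4],ce[i].round(1),P.mean(0).round(4),"yaw",round(np.degrees(np.arctan2(d[1],d[0])),2),np.round(rc[1],1))
    reg=models.regions_of("perch_center",n)
    for g in reg:
        ys,xs=np.where(g["pixels"]); 
        b=back(C[n],[[xs.mean(),ys.mean()]],.045)[0]; print(n,"perch reg",g["score"],b.round(3),len(xs))
        if abs(b[0]-.626)<.04 and abs(b[1]-.111)<.04: masks[n]=g["pixels"]
def sil(n,c,yaw):
    S=4; im=np.zeros((480*S//S,640),np.uint8)
    h=cv2.convexHull(proj(C[n],cyl(c,yaw)).astype(np.float32)).reshape(-1,2)
    cv2.fillPoly(im,[np.round(h*16).astype(np.int32)],1,shift=4); return im.astype(bool)
def cost(p,ns):
    o=0
    for n in ns:
        s=sil(n,np.array([p[0],p[1],.045]),p[2]); o+=1-(s&masks[n]).sum()/(s|masks[n]).sum()
    return o
for ns in (["scene"],["top"],["scene","top"]):
    if any(n not in masks for n in ns): continue
    x0=np.array([.626,.111,-.05])
    q=minimize(cost,x0,args=(ns,),method="Nelder-Mead",options=dict(initial_simplex=[x0,x0+[.01,0,0],x0+[0,.01,0],x0+[0,0,.15]],maxiter=150))
    print(ns,q.x.round(4),"yaw deg",round(np.degrees(q.x[2]),2),q.fun)
for n in ("scene","top"):
    for t in ("gate_hinge","gate_end","bolt_knob"):
        print(n,t,[(np.round(d["at"],4),round(d["score"],2)) for d in models.mark_of(t,n)])
im=vision.snapshot("top"); cv2.imwrite("pics/b_top.png",cv2.resize(im[100:310,230:510,::-1],None,fx=2.8,fy=2.8,interpolation=cv2.INTER_CUBIC))
print(telemetry.current_t())
E
```

```text
scene 294 [226.9 313.6] [ 0.6162 -0.105 ] yaw -4.46 [  9.2 168. ]
scene 290 [199.7 315.4] [ 0.6145 -0.1589] yaw -4.57 [  9.1 165.8]
scene 1120 [555.4 354.3] [0.7977 0.5054] yaw -15.19 [78.1 79.3]
scene perch reg 0.9 [0.375 0.067 0.045] 1295
scene perch reg 0.76 [ 0.279 -0.216  0.045] 4668
scene perch reg 0.62 [0.629 0.109 0.045] 3653
top 519 [183.  113.8] [0.8899 0.476 ] yaw -169.07 [65.9 69.8]
top 213 [397.5 209.6] [ 0.6131 -0.1022] yaw 175.31 [  9.2 166. ]
top 218 [417.5 210.6] [ 0.6093 -0.1559] yaw 175.41 [  9.5 165.8]
top perch reg 0.72 [ 0.31  -0.214  0.045] 4205
top perch reg 0.66 [0.378 0.068 0.045] 1105
top perch reg 0.61 [0.629 0.112 0.045] 1822
['scene'] [ 0.6259  0.1097 -0.1126] yaw deg -6.45 0.021698365925529095
['top'] [ 0.6283  0.1122 -0.1195] yaw deg -6.85 0.08072653884964687
['scene', 'top'] [ 0.6267  0.1101 -0.1148] yaw deg -6.58 0.11726379943758614
scene gate_hinge [(array([0.5255, 0.0036, 0.1156]), 0.84)]
scene gate_end [(array([0.5294, 0.2007, 0.1204]), 0.79), (array([0.6298, 0.1138, 0.0449]), 0.32)]
scene bolt_knob [(array([0.5087, 0.1337, 0.1336]), 0.58)]
top gate_hinge [(array([0.6233, 0.4286, 0.0009]), 0.66), (array([0.5234, 0.0017, 0.1137]), 0.6)]
top gate_end [(array([0.5289, 0.2001, 0.1181]), 0.78)]
top bolt_knob [(array([0.5085, 0.1331, 0.1363]), 0.54), (array([0.7439, 0.0541, 0.0051]), 0.5)]
1.9
```

View pics/b_top.png

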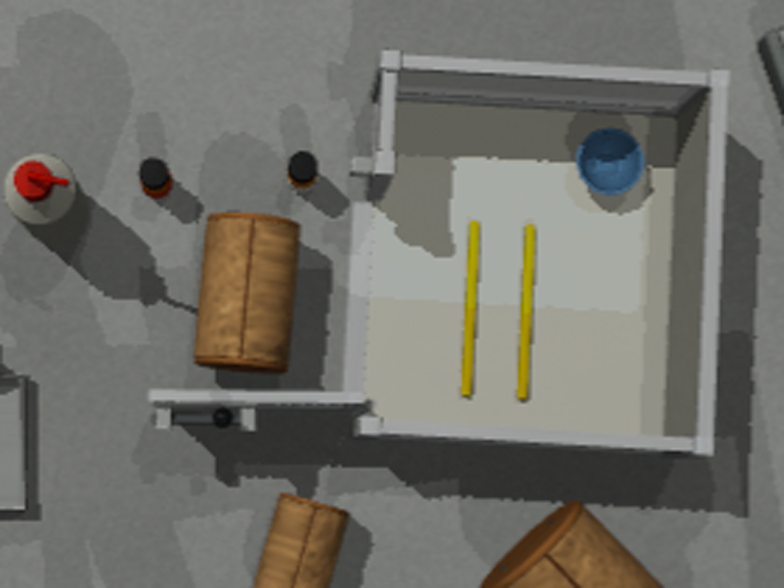

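The crop confirms the strips (yaw −4.5°), the perch about 2° off parallel, the gate at about 93°, and the wash bottle to the perch's far side. My plan is to push low with closed fingers tilted 30°, with the narrow side of the gripper across the doorway. First I'll check that the arm can reach every pose and that it clears things.

```bash
cat >> h.py <<'E'
PO=np.array([.613,-.1303,0]); PY=np.radians(-4.5)
ex=np.array([np.cos(PY),np.sin(PY),0]); ey=np.array([-np.sin(PY),np.cos(PY),0]); ez=np.array([0,0,1.])
def W(x,y,z): return PO+x*ex+y*ey+z*ez
def topen(p): d=np.asarray(p)-PO; return np.array([d@ex,d@ey,d[2]])
AL=np.radians(30)
def tiltM(s):
    z=-np.sin(AL)*ey-np.cos(AL)*ez; x=s*(np.cos(AL)*ey-np.sin(AL)*ez)
    return np.c_[x,np.cross(z,x),z]
def tcp(T,M): return T-.025*M[:,2]
E
python3 - <<'E'
from h import *
print(r.nose_length, telemetry.current_tool_rot())
q=telemetry.current_tool_rot(); M=R.from_quat([q[1],q[2],q[3],q[0]]).as_matrix()
c=cam("wrist"); print("cam in tool",(M.T@(c[3]-telemetry.current_ee_pos())).round(3))
for s in (1,-1):
    M=tiltM(s)
    for T in ((-.006,.34,.16),(-.006,.33,.013),(-.006,.2,.013),(-.012,.058,.016)):
        j=inverse_kinematics(tcp(W(*T),M),quat(M)); print(s,T,None if j is None else np.round(j,2))
for n in ("scene","top"):
    for t in ("wash_bottle","spray_bottle","vial_a","dish","tray"):
        print(n,t,[(np.round(d["at"],3),topen(d["at"]).round(3),round(d["score"],2)) for d in models.mark_of(t,n)])
print(telemetry.current_t())
E
```

```text
0.025 [-3.88195737e-05  7.86600649e-01  6.17462076e-01  4.24856427e-05]
cam in tool [ 0.    -0.066 -0.155]
1 (-0.006, 0.34, 0.16) [ 0.47  0.62  1.18 -0.44  1.63 -0.99]
1 (-0.006, 0.33, 0.013) [ 0.45  0.72  1.36 -0.46  1.37 -0.88]
1 (-0.006, 0.2, 0.013) [ 0.29  0.64  1.54 -0.52  1.22 -0.95]
1 (-0.012, 0.058, 0.016) [ 0.09  0.57  1.68 -0.6   1.07 -1.06]
-1 (-0.006, 0.34, 0.16) [ 0.47  0.62  1.18 -0.44  1.63  2.15]
-1 (-0.006, 0.33, 0.013) [ 0.45  0.72  1.36 -0.46  1.37  2.27]
-1 (-0.006, 0.2, 0.013) [ 0.29  0.64  1.54 -0.52  1.22  2.19]
-1 (-0.012, 0.058, 0.016) [ 0.09  0.57  1.68 -0.6   1.07  2.08]
scene wash_bottle [(array([0.718, 0.297, 0.002]), array([0.071, 0.434, 0.002]), 0.6), (array([ 0.744,  0.053, -0.   ]), array([ 0.116,  0.193, -0.   ]), 0.6), (array([0.742, 0.196, 0.002]), array([0.103, 0.335, 0.002]), 0.36), (array([ 0.494,  0.438, -0.   ]), array([-0.163,  0.557, -0.   ]), 0.3)]
scene spray_bottle [(array([0.626, 0.428, 0.003]), array([-0.031,  0.558,  0.003]), 0.67), (array([ 0.748, -0.236, -0.   ]), array([ 0.143, -0.095, -0.   ]), 0.24)]
scene vial_a [(array([0.743, 0.055, 0.001]), array([0.115, 0.195, 0.001]), 0.79), (array([0.741, 0.195, 0.004]), array([0.102, 0.335, 0.004]), 0.75)]
scene dish [(array([ 0.746, -0.236,  0.002]), array([ 0.141, -0.095,  0.002]), 0.55)]
scene tray [(array([ 0.492,  0.44 , -0.001]), array([-0.165,  0.559, -0.001]), 0.84)]
top wash_bottle [(array([ 0.714,  0.292, -0.   ]), array([ 0.068,  0.429, -0.   ]), 0.64)]
top spray_bottle [(array([0.622, 0.432, 0.   ]), array([-0.035,  0.561,  0.   ]), 0.86)]
top vial_a [(array([ 0.744,  0.195, -0.002]), array([ 0.105,  0.335, -0.002]), 0.48)]
top dish [(array([ 0.75 , -0.238,  0.002]), array([ 0.145, -0.097,  0.002]), 0.56)]
top tray [(array([ 0.494,  0.436, -0.   ]), array([-0.163,  0.555, -0.   ]), 0.75)]
2.4
```

```bash
python3 - <<'E'
from h import *
M=tiltM(1); q=quat(M)
gripper_to(0.0,20)
r.move_to(tcp(W(-.012,.302,.25),M),q)
print(telemetry.current_t())
r.move_l(tcp(W(-.012,.302,.013),M),vel=.2,guard=15)
print(telemetry.current_t(), telemetry.current_opening(), telemetry.current_ee_pos(), tcp(W(-.012,.302,.013),M))
for n in ("scene","top"):
    im=vision.snapshot(n); 
    cv2.imwrite(f"pics/c_{n}.png",cv2.resize(im[100:400,100:500,::-1] if n=="scene" else im[100:310,190:470,::-1],None,fx=2 if n=="scene" else 2.8,fy=2 if n=="scene" else 2.8))
E
```

```text
6.0333
7.3667 0.00021001569178463156 [0.62649358 0.18449231 0.03591673] [0.62571238 0.18417201 0.03465064]
```

View pics/c_scene.png

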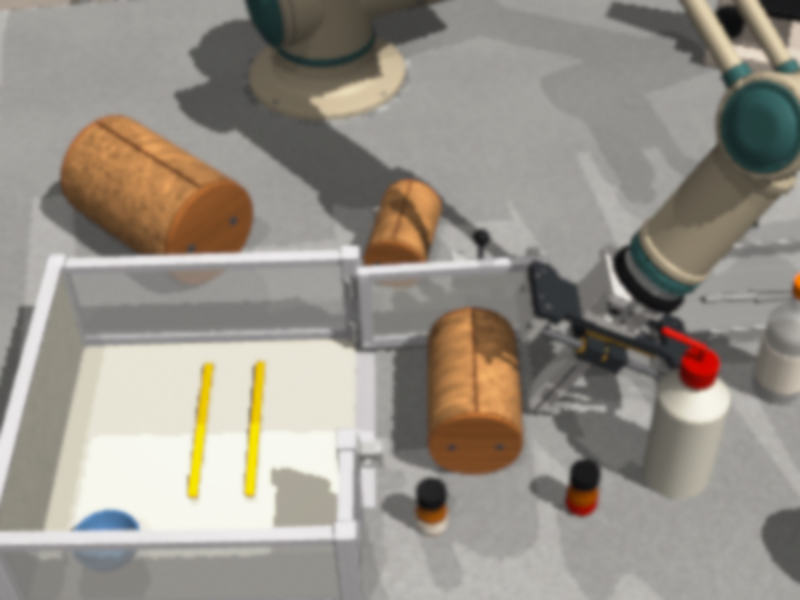

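View pics/c_top.png

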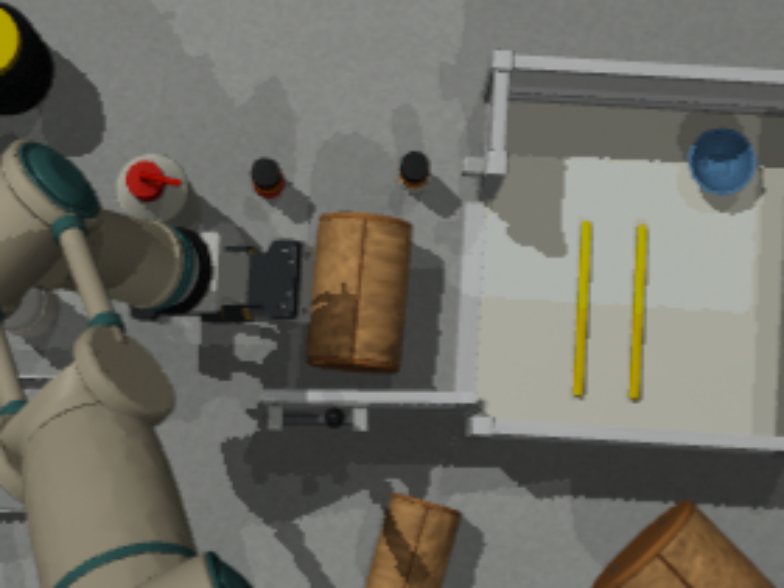

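The fingers are low behind the perch and the gripper clears the wash bottle. Nothing has moved. I'll do the first part of the push, then check yaw.

```bash
cat >> h.py <<'E'
from scipy.optimize import minimize
def fitperch(n,g,zc=.045,yaw0=-.1):
    """perch fit in pen frame from one camera; g = world xy guess"""
    C=cam(n); vision.snapshot(n); best=None
    for m in models.regions_of("perch_center",n):
        ys,xs=np.where(m["pixels"]); b=back(C,[[xs.mean(),ys.mean()]],zc)[0]
        if np.hypot(*(b[:2]-g[:2]))<.05: best=m["pixels"]; break
    if best is None: return None
    k=np.ones((1,1))
    def cost(p):
        im=np.zeros((480,640),np.uint8); h=cv2.convexHull(proj(C,cyl(np.array([p[0],p[1],zc]),p[2])).astype(np.float32)).reshape(-1,2)
        cv2.fillPoly(im,[np.round(h*16).astype(np.int32)],1,shift=4); s=im.astype(bool)
        return 1-(s&best).sum()/(s|best).sum()
    x0=np.array([g[0],g[1],yaw0])
    q=minimize(cost,x0,method="Nelder-Mead",options=dict(initial_simplex=[x0,x0+[.01,0,0],x0+[0,.01,0],x0+[0,0,.15]],maxiter=150))
    t=topen([q.x[0],q.x[1],zc])
    return t.round(4),round(float(np.degrees(q.x[2]-PY)),2),round(q.fun,3)
def shots(tag):
    for n in ("scene","top"):
        im=vision.snapshot(n)
        cv2.imwrite(f"pics/{tag}_{n}.png",cv2.resize(im[150:400,100:420,::-1] if n=="scene" else im[100:310,230:510,::-1],None,fx=2.4,fy=2.4))
E
python3 - <<'E'
from h import *
M=tiltM(1)
hit=r.move_l(tcp(W(-.012,.200,.013),M),vel=.07,guard=20)
print(hit,telemetry.current_t(),telemetry.current_wrist_force(), topen(telemetry.current_ee_pos()+.025*M[:,2]))
r.hold(.3)
for n in ("scene","top"): print(n,fitperch(n,W(-.01,.152,.045)))
shots("d")
E
```

```text
False 9.075 [0.0800107  0.04633982 0.78304927] [-0.01193181  0.20068475  0.01277074]
scene (array([-0.0101,  0.1506,  0.045 ]), 0.31, np.float64(0.189))
top (array([-0.0092,  0.1519,  0.045 ]), -0.2, np.float64(0.164))
```

View pics/d_scene.png

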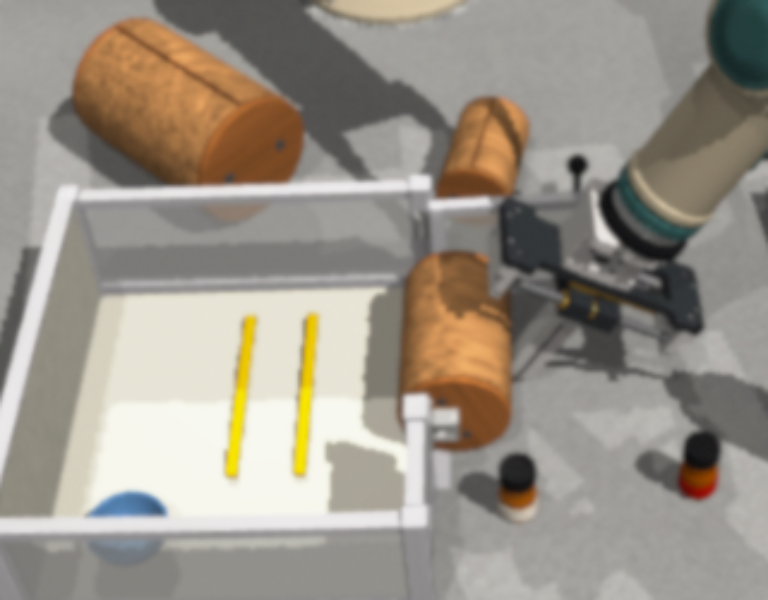

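View pics/d_top.png

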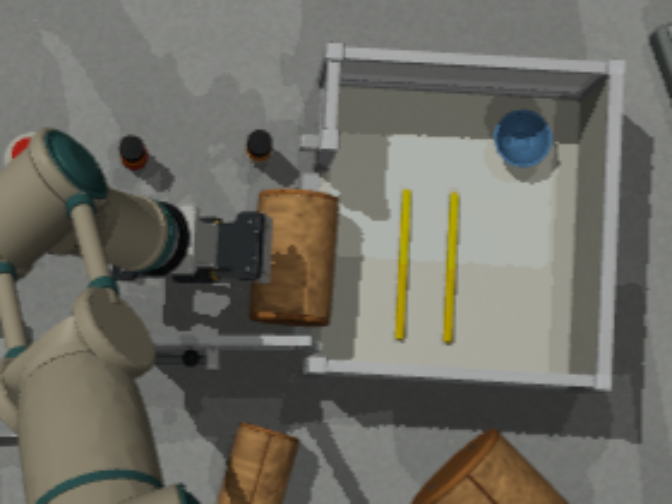

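The perch rolled as predicted: y 0.151, x −0.010 and yaw about 0°, both views agreeing. I'll continue over the sill and the first strip.

```bash
python3 - <<'E'
from h import *
M=tiltM(1)
hit=r.move_l(tcp(W(-.0095,.125,.016),M),vel=.07,guard=20)
hit2=r.move_l(tcp(W(-.0095,.060,.016),M),vel=.05,guard=20)
print(hit,hit2,telemetry.current_t(),telemetry.current_wrist_force(), topen(telemetry.current_ee_pos()+.025*M[:,2]))
r.hold(.3)
for n in ("scene","top"): print(n,fitperch(n,W(-.01,.01,.048),.048))
shots("e")
E
```

```text
False False 12.35 [-0.13191061 -0.4466328  -0.27846886] [-0.0094453   0.06022199  0.01597022]
scene (array([-0.0129, -0.0018,  0.048 ]), -0.03, np.float64(0.083))
top (array([-0.0115, -0.0019,  0.048 ]), 0.61, np.float64(0.116))
```

View pics/e_scene.png

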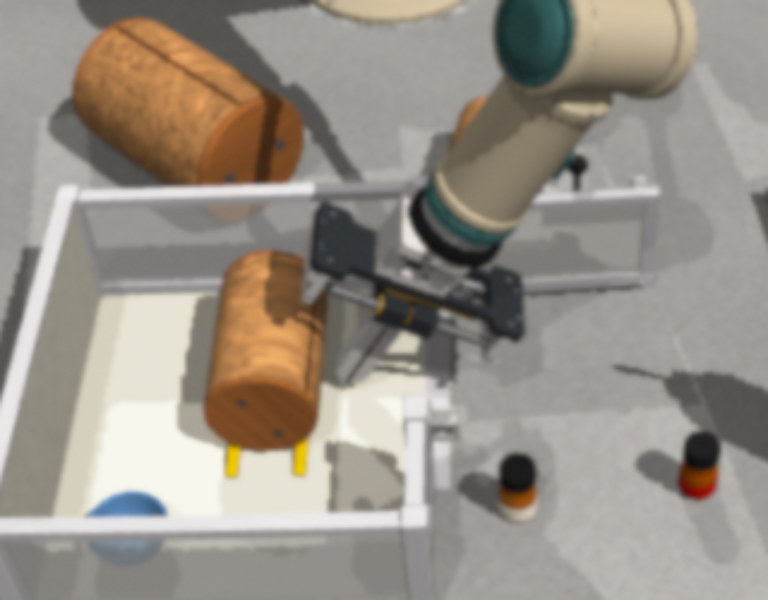

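View pics/e_top.png

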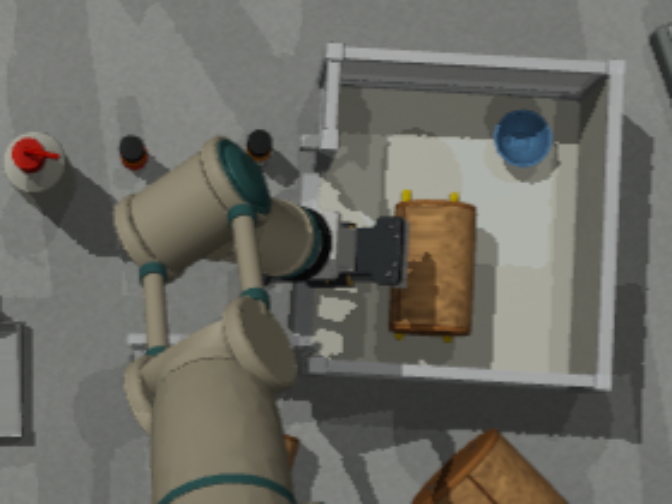

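The perch has settled on both strips: both views give y ≈ −2 mm and yaw about 0°, and both strips show evenly at each end. Next I'll back off and swing the gate.

```bash
cat >> h.py <<'E'
VM=np.c_[ex,-ey,-ez]
def swing(th,rho,gap,z):
    o=np.array([-np.sin(th),np.cos(th)]); g=np.array([np.cos(th),np.sin(th)])
    h=.0125*abs(o[0])+.008*abs(o[1])
    f=np.array([-.099,.125])+rho*g+(.005+h+gap)*o
    return tcp(W(f[0],f[1],z),VM)
E
python3 - <<'E'
from h import *
M=tiltM(1); RHO=.075; Z=.06
r.move_l(tcp(W(-.0095,.15,.03),M),vel=.15)
r.move_l(tcp(W(-.0095,.17,.25),M),vel=.25)
for s in (1,-1):
    V=np.c_[s*ex,-s*ey,-ez]
    js=[inverse_kinematics(tcp(swing(th,RHO,0,Z)-.025*0,V) if 0 else swing(th,RHO,0,Z),quat(V)) for th in (1.7,.8,0)]
    print(s,[None if j is None else np.round(j,2) for j in js])
print(telemetry.current_t())
for n in ("scene","top"):
    print(n,fitperch(n,W(-.01,.0,.048),.048))
    for t in ("gate_hinge","gate_end","bolt_knob"):
        print(n,t,[(topen(d["at"]).round(4),round(d["score"],2)) for d in models.mark_of(t,n)])
E
```

```text
1 [array([ 0.01,  0.3 ,  1.86, -0.  ,  0.97,  0.09]), array([-0.01,  0.39,  1.73, -0.  ,  1.03,  0.07]), array([-0.1 ,  0.42,  1.66, -0.  ,  1.05, -0.02])]
-1 [None, None, None]
14.7417
scene (array([-0.0148, -0.0023,  0.048 ]), 0.08, np.float64(0.039))
scene gate_hinge [(array([-0.0102,  0.0018,  0.0468]), 0.23)]
scene gate_end []
scene bolt_knob [(array([-0.126 ,  0.2572,  0.1332]), 0.43)]
top (array([-0.0107, -0.0006,  0.048 ]), 1.72, np.float64(0.075))
top gate_hinge [(array([-0.1014,  0.1235,  0.1122]), 0.86), (array([-0.1249,  0.2547,  0.1339]), 0.52)]
top gate_end []
top bolt_knob [(array([-0.1247,  0.2564,  0.1374]), 0.46)]
```

```bash
python3 - <<'E'
from h import *
RHO=.075; Z=.06; q=quat(VM)
r.move_to(swing(1.65,RHO,.025,.23),q)
r.move_l(swing(1.65,RHO,.025,Z),vel=.2,guard=10)
print(telemetry.current_t())
r.move_l(swing(1.62,RHO,.002,Z),vel=.1,guard=10)
for th in np.linspace(1.4,0.06,7):
    hit=r.move_l(swing(th,RHO,0,Z),vel=.09,guard=12)
    if hit: print("hit",th,telemetry.current_wrist_force()); break
print(telemetry.current_t(),telemetry.current_wrist_force())
shots("f")
E
```

```text
17.4333
20.3 [ 0.27360193  0.13346526 -0.93163403]
```

View pics/f_scene.png

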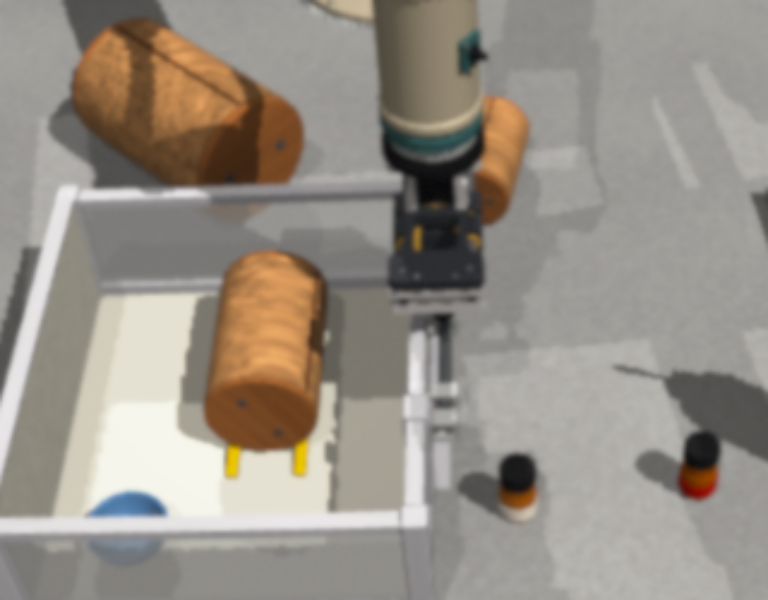

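View pics/f_top.png

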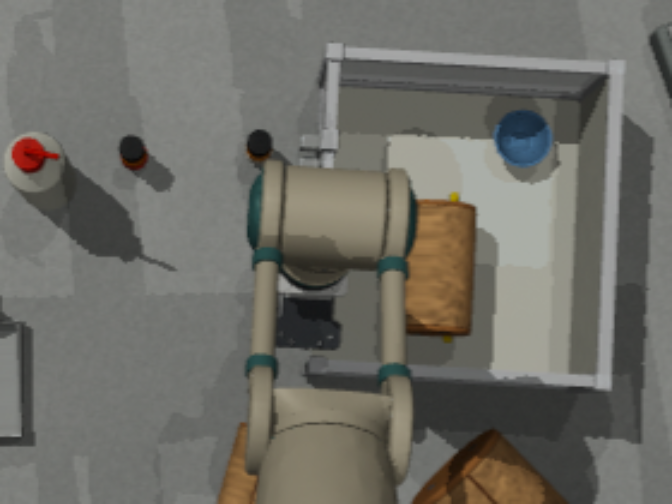

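The gate is almost closed. I'll press it onto its stop under a force guard, back off and look.

```bash
python3 - <<'E'
from h import *
RHO=.075; Z=.06
hit=r.move_l(swing(0,RHO,-.012,Z),vel=.03,guard=9)
p=topen(telemetry.current_ee_pos()); print(hit,p,telemetry.current_wrist_force(),telemetry.current_t())
r.hold(.2)
# back off, up
r.move_l(W(p[0],p[1]+.03,Z+.025),vel=.12)
r.move_l(W(p[0]-.02,p[1]+.05,.28),vel=.25)
for n in ("scene","top"):
    vision.snapshot(n)
    for t in ("gate_end","bolt_knob"):
        print(n,t,[(topen(d["at"]).round(4),round(d["score"],2)) for d in models.mark_of(t,n)])
print(telemetry.current_t())
shots("g")
E
```

```text
True [-0.02503986  0.13919589  0.08473077] [0.56924243 0.75095308 1.79222067] 20.7417
scene gate_end [(array([0.0961, 0.125 , 0.1184]), 0.88), (array([ 0.1432, -0.0988,  0.0032]), 0.5)]
scene bolt_knob [(array([0.0321, 0.1439, 0.1324]), 0.74)]
top gate_end []
top bolt_knob [(array([-0.0358,  0.56  ,  0.0008]), 0.33)]
22.5833
```

View pics/g_scene.png

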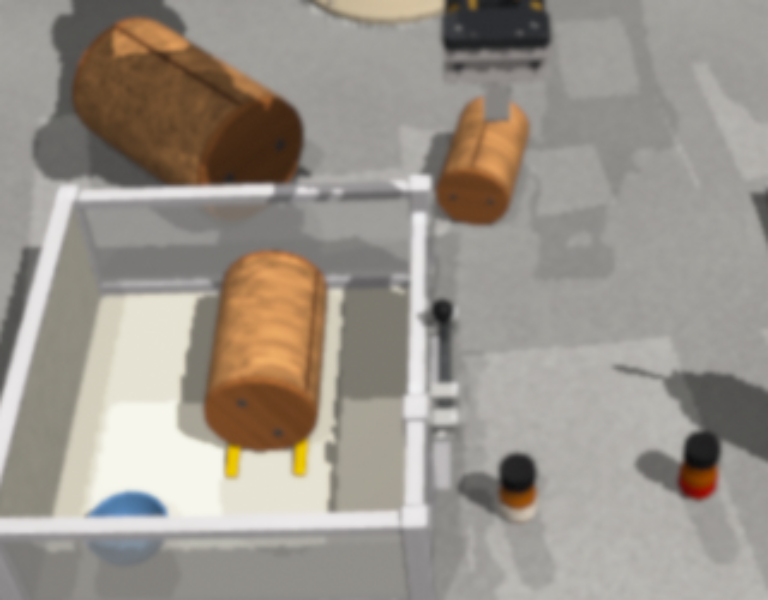

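View pics/g_top.png

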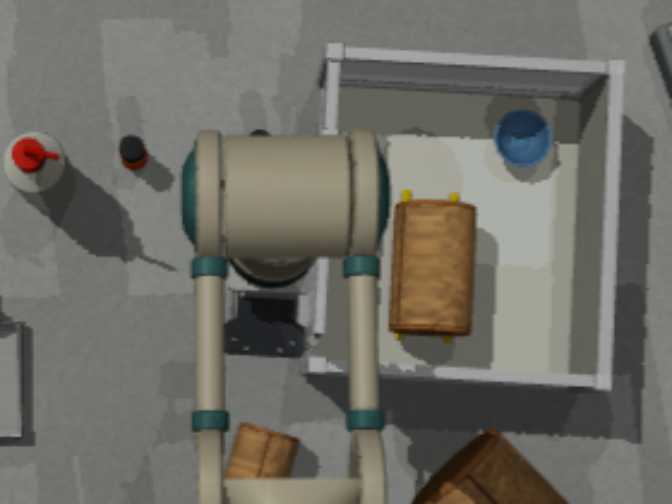

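The gate looks shut (gate_end y = 0.125 in the pen frame). The force had dropped after the guard tripped, so I'll press a second time to confirm the stop before touching the bolt.

```bash
python3 - <<'E'
from h import *
RHO=.08; Z=.06
r.move_l(swing(0,RHO,.03,Z),vel=.25,guard=10)
r.move_l(swing(0,RHO,.004,Z),vel=.1,guard=10)
hit=r.move_l(swing(0,RHO,-.012,Z),vel=.015,guard=15)
p=topen(telemetry.current_ee_pos()); print(hit,p,telemetry.current_wrist_force(),telemetry.current_t())
r.hold(.3); print(topen(telemetry.current_ee_pos()),telemetry.current_wrist_force())
r.move_l(W(p[0],p[1]+.03,Z+.025),vel=.12)
# bolt: go behind knob (hinge side)
r.move_l(W(-.015,.17,.20),vel=.25)
for n in ("scene",):
    vision.snapshot(n)
    for t in ("gate_end","bolt_knob"):
        print(n,t,[(topen(d["at"]).round(4),round(d["score"],2)) for d in models.mark_of(t,n)])
print(telemetry.current_t())
E
```

```text
True [-0.01926132  0.13947181  0.0846837 ] [0.22867876 0.77721496 0.07327765] 24.6417
[-0.01947758  0.13945381  0.08435058] [0.88084154 0.72761339 0.81713396]
scene gate_end [(array([0.0951, 0.1223, 0.1176]), 0.72)]
scene bolt_knob [(array([0.0328, 0.1446, 0.1341]), 0.82)]
26.1
```

Same stop position at 15 N, so the gate is shut. The knob is at pen (0.0325, 0.1445, 0.133), as expected for a drawn bolt. I'll slide it now.

```bash
python3 - <<'E'
from h import *
def P(x,z): return tcp(W(x,.145,z),VM)
r.move_l(P(-.010,.18),vel=.2)
r.move_l(P(-.010,.1245),vel=.12,guard=8)
hit=r.move_l(P(.056,.1245),vel=.03,guard=16)
p=topen(telemetry.current_ee_pos()); print(hit,p,telemetry.current_wrist_force(),telemetry.current_t())
r.hold(.2)
r.move_l(P(p[0]-.02,.1245),vel=.1)
r.move_l(P(p[0]-.03,.20),vel=.2)
r.move_l(W(-.05,.25,.30),vel=.3)
for n in ("scene","top"):
    im=vision.snapshot(n)
    for t in ("gate_end","bolt_knob"):
        print(n,t,[(topen(d["at"]).round(4),round(d["score"],2)) for d in models.mark_of(t,n)])
    print(fitperch(n,W(-.012,0,.048),.048))
print(telemetry.current_t())
im=vision.snapshot("scene"); cv2.imwrite("pics/h_scene.png",cv2.resize(im[240:400,180:390,::-1],None,fx=3.6,fy=3.6,interpolation=cv2.INTER_CUBIC))
shots("i")
E
```

```text
True [0.04286508 0.14497209 0.14868466] [-0.86233651 -0.07990277  1.33367804] 28.7167
scene gate_end [(array([0.0955, 0.1246, 0.1192]), 0.82)]
scene bolt_knob [(array([0.0638, 0.1466, 0.133 ]), 0.77), (array([-0.0289,  0.5583,  0.    ]), 0.64)]
(array([-0.0128, -0.0001,  0.048 ]), -0.35, np.float64(0.049))
top gate_end [(array([0.0972, 0.124 , 0.1195]), 0.95)]
top bolt_knob [(array([0.0625, 0.1435, 0.1351]), 0.51)]
(array([-0.0099,  0.0004,  0.048 ]), 0.24, np.float64(0.032))
30.9167
```

View pics/h_scene.png

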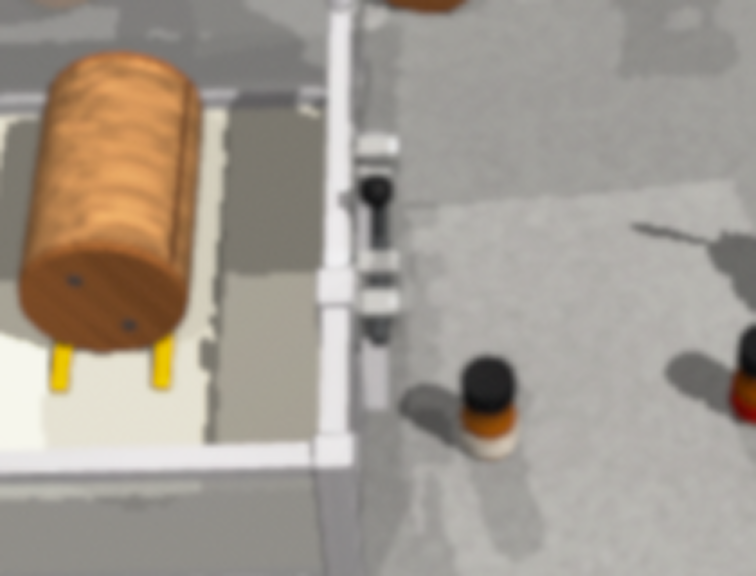

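View pics/i_top.png

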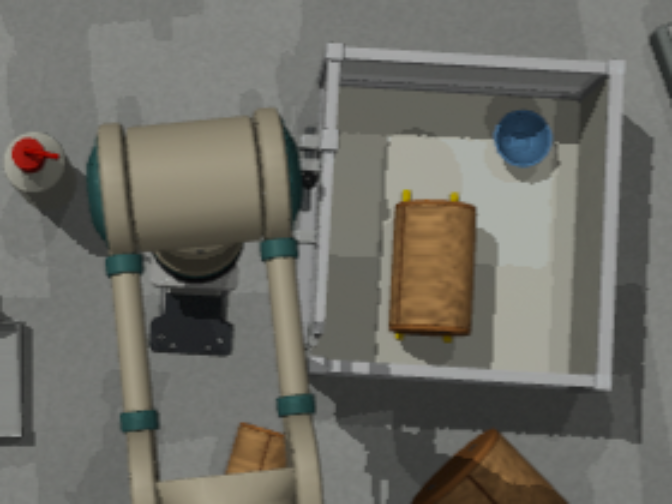

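The bolt's tip shows past the keeper, and the knob has moved about 31 mm to 0.063. I'll give it one firmer push to confirm it is on its stop, then hand in.

```bash
python3 - <<'E'
from h import *
def P(x,z): return tcp(W(x,.145,z),VM)
r.move_l(P(.015,.20),vel=.3)
r.move_l(P(.015,.1245),vel=.15,guard=8)
r.move_l(P(.038,.1245),vel=.08,guard=10)
hit=r.move_l(P(.054,.1245),vel=.02,guard=25)
p=topen(telemetry.current_ee_pos()); print(hit,p,telemetry.current_t())
r.move_l(P(p[0]-.02,.1245),vel=.1)
r.move_l(P(p[0]-.03,.20),vel=.2)
r.move_l(W(-.05,.25,.30),vel=.3)
for n in ("scene","top"):
    vision.snapshot(n)
    for t in ("gate_end","bolt_knob"):
        print(n,t,[(topen(d["at"]).round(4),round(d["score"],2)) for d in models.mark_of(t,n)])
    print(fitperch(n,W(-.012,0,.048),.048))
im=vision.snapshot("scene"); cv2.imwrite("pics/j_scene.png",cv2.resize(im[60:440,60:600,::-1],None,fx=1.4,fy=1.4))
print(telemetry.current_t())
E
```

```text
False [0.04430636 0.14505003 0.14947003] 33.7417
scene gate_end []
scene bolt_knob [(array([0.0627, 0.1449, 0.1331]), 0.78)]
(array([-0.0128, -0.0013,  0.048 ]), -0.67, np.float64(0.037))
top gate_end [(array([0.1024, 0.1258, 0.1149]), 0.58)]
top bolt_knob [(array([0.0625, 0.1421, 0.1342]), 0.45)]
(array([-0.0099, -0.0009,  0.048 ]), -0.56, np.float64(0.069))
35.9083
```

View pics/j_scene.png

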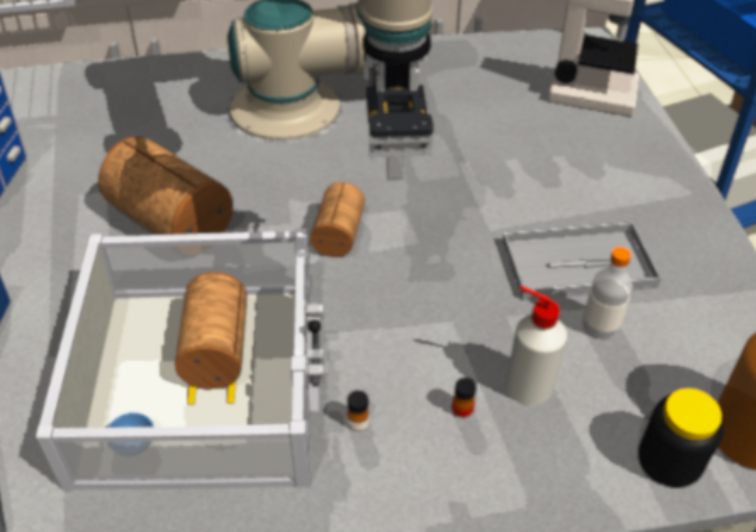

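```bash
python3 - <<'E'
from h import *
print(telemetry.current_wrist_force(), telemetry.current_t()); r.sign_off()
E
```

```text
[-0.17920293  1.08129321  0.08205024] 35.9083
the job is handed in; nothing more can be done
```

I handed the job in at 35.9 s. The perch is between the strips, the gate is shut and the bolt is slid home into the keeper.

- **Perch:** I rolled the middle-sized cork roll in by pushing it low from behind with closed, tilted fingers. Both views put it about 1 mm from the middle of its place, within 1° of parallel to the strips, and about 11 mm off centre along them.
- **Gate:** I swung it shut by its outer face. It stopped at the same place under two presses, guarded at 9 N and 15 N. The cameras then put its free end within about 3 mm of the shut position.
- **Bolt:** I slid it only after the gate was shut.
    - **Home position:** The first push stopped on a 16 N guard, and the picture shows the bolt's tip past the keeper.
    - **Second push:** Set at 25 N, it did not trip the guard. The arm stalled about 10 mm short of its target, at 0.044 m, which fits the bolt being on its stop.
- **Disagreement:** The cameras put the knob at 0.063 m along the pen, while fully home should be 0.065 m. That 2 mm is within their accuracy.
- **Everything else:** In the last picture the dish, bottles, vials, tray and other two cork rolls look where they were. I did not measure them again at the end. The arm was clear of everything when I handed in.

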